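# Move the torch from the drinking cup to its holder

### The job

The blue torch was left in the white drinking cup on the bedside table. Pull it straight up out of the cup and stand it upright in the empty black holder on the turntable, lowering it to the bottom before you let go. Leave the white cup standing where it is, and leave the red toothbrush case in the yellow cup alone.

Things in the scene. Friction and masses are not known exactly. Their poses are not given: they have to be found in the camera images.
- torch_mid (a point): Blue aluminium torch, about 140 g, 160 mm long, upright in the white cup, head down. Head: 34 mm diameter, the lowest 34 mm, flat foot; above it a plain round barrel, 24 mm diameter. This point: on its axis half-way up, 80 mm above the foot; z runs along the torch to its tail. In the cup its top is 166 mm above the table (z = 0): the upper 71 mm of the barrel stand clear of the rim.
- holder_mouth (a point): Centre of the mouth of the empty black holder: upright round tube, 64 mm outside, 56 inside, fixed on a white turntable (260 mm across, 25 high, turns stiffly). Rim 80 mm above the table, inner floor 50 mm below this point; z up. A torch stood in it has its middle 30 mm above this point. Beside it 3 loose amber pill bottles, 44 mm wide, tops 97 mm above the table, 106+ mm off.
- white_cup: White ceramic tumbler, no handle, loose, 350 g, 95 mm high, 76 mm across the rim, 62 mm at the foot, walls 4 mm, inner floor 6 mm above the table. Origin at the centre of its underside, z up. The torch stands near its middle. Further off: a green jar opener (88 mm dome, 40 high) and an aluminium lip balm (18 mm wide, 69 high).
- case_mid (a point): Red toothbrush case, a bystander to be left alone: loose plain tube, 25 mm diameter, 150 mm long, upright in a yellow tumbler shaped like the white one; its top is 156 mm above the table. This point: on its axis half-way up. The two tumblers stand at least 115 mm apart, centre to centre, and may change places.
Mind the look-alikes: they are no part of the job. There is more than one size of the part that bears torch_mid; the job needs the middle-sized. Of the things that look like the white_cup, take the one that is nearest to the robot's base at the start.

How it is judged:
By the outcome, as a careful person would: the job done as asked, in the order asked, and still so for the second after the job is handed in, with the robot touching nothing.
It also fails if it takes over 43 s, if anything falls off the work surface, if the arm or the gripper's body presses on something with over 40 N, if the wrist force passes 120 N, or if a joint passes its speed limit or range.

### The arm

A 6-joint arm with a two-finger parallel gripper is mounted at the origin on the work surface. World frame = base frame: x ahead of the robot, y to its left, z up, the work surface at z = 0. Lengths are in m, angles in rad, forces in N, time in s.
With the tool pointing down it reaches from about 0.35 to 0.975 m from the base axis. Payload 4.9 kg.
Tool frame: the origin (TCP) lies at the very end of the fingers, on their centre line; the grasp point (between the pads) lies 19 mm behind it (ctrl.grip_point_offset is the distance from the TCP to the grasp point, in m); z points along the fingers, y is the line along which they close (so a half turn about z gives the same grasp; the last joint's range is limited). The gripper opens to 85 mm and grips with 20 to 120 N. Pads are 22 mm wide; open, the fingers measure 114 mm over their backs; the gripper's body (76 mm by 85 mm) begins 54 mm behind the grasp point. The pads swing forward as they close: fully open they stand 13 mm farther back than shut.
Start: joints at [1.01, 0.053, 1.613, -0, 1.476, -0.119], TCP at [0.267, 0.565, 0.231] pointing down, gripper open.
Joint ranges: [-3.01, 3.01], [-1.01, 2.22], [0.06, 2.58], [-1.02, 4.17], [0.09, 2.62], [-3.14, 3.14]. Speed limits (rad/s): [2.57, 2.57, 3.14, 3.14, 3.14, 3.14].

### API

Orientations are given as a rotation vector (axis times angle).
In Python, from station import ctrl gives the robot as it stands.
- The arm moves only by the tool send_rows, never from a script. Its argument "rows" is a list of rows, each a list of 3 entries, a list of its own where there are three numbers: the finger opening in cm, from 0 to 8.54, then the shift along the tool's x, y, z in cm, then the turn about the tool's z in degrees. A call has 1 to 10 rows; each row shifts and turns the commanded pose from where the row before left it, along the tool's axes as they then stand; what a row does not reach is not made up. A row lasts 1/8 s, in which the tool goes at most 62.5 mm and 10.7 degrees, less where a joint would pass 70% of its speed; a pose out of reach is approached as far as the arm can. A call with a gripper value outside its range is refused whole. The fingers move at their own pace and stop on an object; "newtons" is the grip in N (left out, the last holds). Time passes only in rows, so rows that do not move let the fingers close. It gives the time, the measured TCP pose, the force, the opening and the grip force at its end, in the units of the state.
- ctrl.get_obs(): the state, without advancing time (a new reading comes with each control period).
- ctrl.get_image(name): name is "side" or "top"; returns a dict with "frame" (400x640x3 uint8, red, green, blue), "range_z" (400x640 float32, m along the optical axis (not along the pixel's ray), 0 where there is no reading), "fx", "fy", "cx", "cy" (pixels), "cam_to_world" (4x4, takes a point from camera to world coordinates). Camera axes: x right, y down, z forward; pixel columns grow to the right and rows downward; lengths in m; the calibration is good to about 2 mm. A picture is of the moment at which its call begins.
- ctrl.finish_job(): hands the job in; it is judged then, once.
The state is a dict: "t": time; "q": joint angles; "dq": joint speeds; "effort": joint torques, N m; "tool_pos": TCP position; "tool_rot": TCP orientation; "contact_force": force on the tool from outside, world axes, zero at the start; "wrist_torque": the same for the moment, N m; "opening": finger opening in m; "grip_force": force on a finger pad.
Only numpy, scipy, OpenCV 4.12 (cv2) and the standard library are available. Lean on these libraries where they do the work, as an engineer would, in place of code of your own. Each camera call takes 0.05 s, during which the arm holds its last target. There are 200 camera calls.

## Working session

There is one attempt and no reset: what is moved stays moved. The work goes in short steps, Python scripts to look and compute and a tool call to move; the robot and the scene stay as the last step left them, time stands still between calls to the robot, and variables do not carry over. Pictures are saved under pics/ and viewed, at most 10 in all, crops included, and the job is handed in when it is done.

Besides the shell and the picture viewer there is one more tool, called after "Call:" as name(argument=value, ...), one argument or row to a line, values as JSON. send_rows: Moves the arm, as the interface text tells. Its arguments: {"type":"object","properties":{"rows":{"type":"array","items":{"type":"array"}},"newtons":{"type":"number"}},"required":["rows"]}

```bash
mkdir -p pics; ls; cat > h.py <<'E'
import numpy as np,cv2
from station import ctrl
def grab(n,tag):
    d=ctrl.get_image(n); cv2.imwrite(f'pics/{tag}.png',d['frame'][...,::-1]); np.savez(f'{tag}.npz',**d); return d
def pts(d):
    v,u=np.mgrid[:400,:640]; z=d['range_z']
    p=np.stack([(u-d['cx'])/d['fx']*z,(v-d['cy'])/d['fy']*z,z],-1)
    M=d['cam_to_world']; return p@M[:3,:3].T+M[:3,3]
E
python3 - <<'E'
from h import *
for n in('top','side'):
    d=grab(n,n+'0'); print(n,d['fx'],d['cam_to_world'].round(3).tolist())
a=cv2.imread('pics/top0.png');b=cv2.imread('pics/side0.png')
o=ctrl.get_obs();print(o['t'],o['tool_pos'],o['tool_rot'],o['opening'])
E
```

```text
pics
top 422.3832052933001 [[0.028, -0.996, 0.084, 0.507], [-1.0, -0.028, 0.004, 0.02], [-0.001, -0.084, -0.996, 0.876], [0.0, 0.0, 0.0, 1.0]]
side 468.8044520046894 [[0.884, -0.298, 0.36, 0.259], [-0.467, -0.56, 0.684, -0.602], [-0.002, -0.773, -0.634, 0.645], [0.0, 0.0, 0.0, 1.0]]
0.1 [0.26692538 0.56450579 0.23017734] [-6.88194474e-01 -3.06465347e+00  2.73162979e-03] 0.08527603311375814
```

View pics/top0.png

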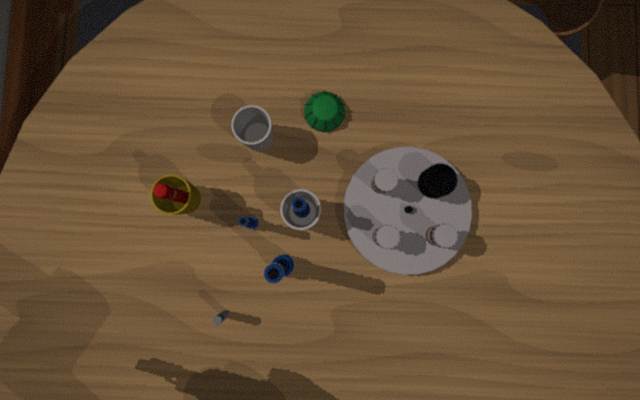

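View pics/side0.png

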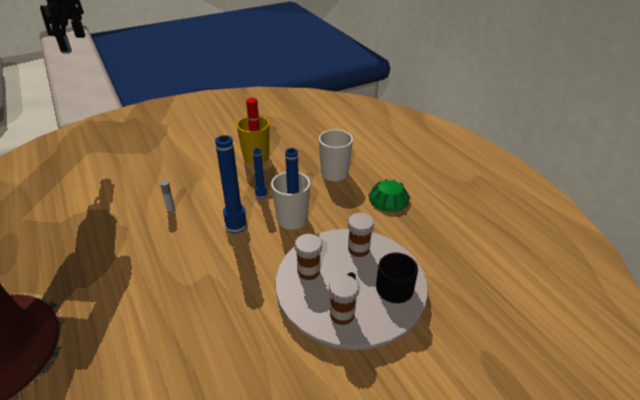

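The top view has three blue torches: one in the white cup at (300,208), a tall one free-standing at (280,268), and a small one free-standing at (248,222). The middle-sized one is in the cup. There are two white cups, at (300,210) and (252,126). The first is nearer the base (image bottom) and holds the torch. The holder is at (437,181). I'll measure these and confirm with a crop.

```bash
python3 - <<'E'
from h import *
D={n:dict(np.load(n+'0.npz')) for n in('top','side')}
for n,d in D.items():
    P=pts(d); f=d['frame']; hsv=cv2.cvtColor(f,cv2.COLOR_RGB2HSV); ok=d['range_z']>0
    near=(np.abs(P[...,0]-.55)<.4)&(np.abs(P[...,1])<.45)&ok
    def comps(m,name,zmin):
        k,l,s,c=cv2.connectedComponentsWithStats((m&near&(P[...,2]>zmin)).astype(np.uint8))
        for i in range(1,k):
            if s[i,4]<25: continue
            Q=P[l==i]; t=Q[Q[:,2]>np.percentile(Q[:,2],98)-.012]
            print(n,name,'px',c[i].round(),'n',s[i,4],'zmax',Q[:,2].max().round(3),'mid',((Q.max(0)+Q.min(0))/2).round(3),'ext',np.ptp(Q,axis=0).round(3),'top',t.mean(0).round(4))
    H,S,V=hsv[...,0],hsv[...,1],hsv[...,2]
    comps((H>100)&(H<130)&(S>120),'blue',.02)
    comps((S<60)&(V>60),'white',.06)
    comps((V<40),'black',.035)
    comps(((H<8)|(H>172))&(S>150)&(V>80),'red',.1)
    comps((H>20)&(H<34)&(S>170),'yellow',.05)
    # barrel axis at levels
    m=(H>100)&(H<130)&(S>120)&near
    if n=='side':
        for z0 in(.105,.12,.135,.15):
            q=P[m&(abs(P[...,2]-z0)<.006)]; 
            q=q[(abs(q[:,1]-.04)<.08)]; print('lvl',z0,len(q),q.mean(0).round(4) if len(q) else '')
a=cv2.resize(cv2.imread('pics/top0.png')[90:300,140:480],None,fx=2.3,fy=2.3,interpolation=2)[:,:]
b=cv2.resize(cv2.imread('pics/side0.png')[90:350,150:450],None,fx=2.2,fy=2.2,interpolation=2)
cv2.imwrite('pics/crop1.png',cv2.convertScaleAbs(a,alpha=1.8)); 
E
```

```text
top blue px [300. 207.] n 187 zmax 0.17 mid [0.558 0.052 0.104] ext [0.026 0.026 0.133] top [0.5595 0.053  0.1665]
top blue px [249. 222.] n 138 zmax 0.122 mid [0.53  0.151 0.072] ext [0.022 0.02  0.101] top [0.5305 0.1532 0.1189]
top blue px [285. 263.] n 199 zmax 0.171 mid [0.449 0.086 0.1  ] ext [0.039 0.038 0.142] top [0.4532 0.0761 0.1581]
top blue px [274. 272.] n 180 zmax 0.21 mid [0.448 0.087 0.207] ext [0.027 0.027 0.006] top [0.4481 0.0863 0.2071]
top white px [250. 123.] n 609 zmax 0.099 mid [0.713 0.15  0.079] ext [0.075 0.075 0.038] top [0.7147 0.1515 0.094 ]
top white px [385. 180.] n 466 zmax 0.101 mid [ 0.615 -0.104  0.081] ext [0.044 0.046 0.04 ] top [ 0.6146 -0.1038  0.0973]
top white px [299. 208.] n 404 zmax 0.099 mid [0.556 0.053 0.08 ] ext [0.074 0.074 0.039] top [0.5574 0.0531 0.0947]
top white px [444. 236.] n 503 zmax 0.102 mid [ 0.514 -0.215  0.081] ext [0.046 0.045 0.042] top [ 0.5143 -0.2139  0.0973]
top white px [387. 237.] n 480 zmax 0.101 mid [ 0.51  -0.109  0.082] ext [0.046 0.045 0.039] top [ 0.5094 -0.1088  0.0976]
top white px [217. 320.] n 69 zmax 
[... 2710 characters left out ...]
0.209 mid [0.446 0.084 0.208] ext [0.015 0.013 0.003] top [0.4458 0.0853 0.2078]
side black px [396. 276.] n 1409 zmax 0.082 mid [ 0.619 -0.212  0.059] ext [0.062 0.063 0.047] top [ 0.6165 -0.2149  0.0758]
side red px [252. 108.] n 192 zmax 0.158 mid [0.575 0.288 0.135] ext [0.022 0.026 0.044] top [0.5744 0.2863 0.1528]
side red px [253. 122.] n 33 zmax 0.11 mid [0.573 0.283 0.105] ext [0.017 0.011 0.01 ] top [0.5725 0.2819 0.1047]
side yellow px [253. 133.] n 712 zmax 0.097 mid [0.575 0.295 0.073] ext [0.075 0.079 0.046] top [0.5727 0.2867 0.0906]
lvl 0.105 124 [0.4925 0.0616 0.105 ]
lvl 0.12 129 [0.488  0.0626 0.1196]
lvl 0.135 136 [0.4906 0.0618 0.1353]
lvl 0.15 123 [0.4824 0.0639 0.1496]
```

View pics/crop1.png

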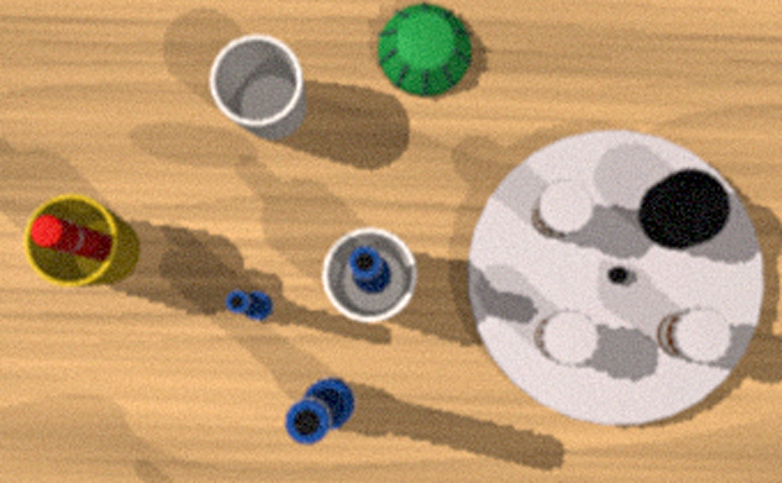

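The crop confirms it: the middle-sized torch (160 mm, top at z=0.166) stands in the near white cup at crop (368,270), and the holder is at crop (685,208). Torch axis ≈ (0.559, 0.052), holder mouth ≈ (0.619, -0.210, 0.080), and all heights match the given sizes. Now I'll move over the torch.

Call:
send_rows(
  rows=[
    [8.5,[-4,-2.8,-0.1],0],
    [8.5,[-4,-2.8,-0.1],0],
    [8.5,[-4,-2.8,-0.1],0],
    [8.5,[-4,-2.8,-0.1],0],
    [8.5,[-4,-2.8,-0.1],0],
    [8.5,[-4,-2.8,-0.1],0],
    [8.5,[-4,-2.8,-0.1],0],
    [8.5,[-4,-2.8,-0.1],0],
    [8.5,[-4,-2.8,-0.1],0],
    [8.5,[-4,-2.8,-0.1],0],
  ],
  newtons=40,
)

```text
t: 1.35
tool_pos: [0.5094, 0.1393, 0.2409]
tool_rot: [-0.688, -3.065, 0.0]
contact_force: [0.1, 0.6, 0.0]
opening: 0.0851
grip_force: 0.0
```

```bash
cat >> h.py <<'E'
from scipy.spatial.transform import Rotation as R
def to(x,y,z):
    o=ctrl.get_obs(); r=R.from_rotvec(o['tool_rot'])
    print('t',round(o['t'],2),'tcp',o['tool_pos'].round(4) if hasattr(o['tool_pos'],'round') else o['tool_pos'],'shift cm',(r.inv().apply(np.array([x,y,z])-o['tool_pos'])*100).round(2)); print(r.as_matrix().round(3).tolist(),np.round(o['q'],2),np.round(o['contact_force'],1),o['opening'],o['grip_force'])
E
python3 -c "
from h import *
to(.559,.052,.24)"
```

```text
t 1.35 tcp [0.5094 0.1393 0.2409] shift cm [-8.22 -5.77  0.08]
[[-0.904, 0.428, -0.001], [0.428, 0.904, 0.0], [0.001, -0.0, -1.0]] [ 0.13 -0.19  1.82  0.    1.5  -1.  ] [0.1 0.6 0. ] 0.08512597565675699 0.0
```

Call:
send_rows(
  rows=[
    [8.5,[-4.1,-2.9,0],0],
    [8.5,[-4.1,-2.9,0],0],
    [8.5,[0,0,0],0],
  ],
)

```text
t: 1.72
tool_pos: [0.5591, 0.0507, 0.2405]
tool_rot: [-0.695, -3.063, 0.001]
contact_force: [-0.2, -0.3, 0.3]
opening: 0.0855
grip_force: 0.0
```

```bash
python3 - <<'E'
from h import *
to(.559,.052,.116)
a=grab('side','side1')['frame'];b=grab('top','top1')['frame']
f=lambda i:cv2.resize(i,None,fx=1.0,fy=1.0)
cv2.imwrite('pics/v1.png',np.hstack([a[20:320,120:500],b[80:380,150:500]])[...,::-1])
E
```

```text
t 1.73 tcp [0.5591 0.0507 0.2405] shift cm [ 0.05  0.12 12.45]
[[-0.902, 0.432, -0.001], [0.432, 0.902, -0.0], [0.001, -0.001, -1.0]] [-0.04 -0.1   1.75 -0.    1.5  -1.17] [-0.2 -0.3  0.3] 0.08548829884565816 0.0
```

View pics/v1.png

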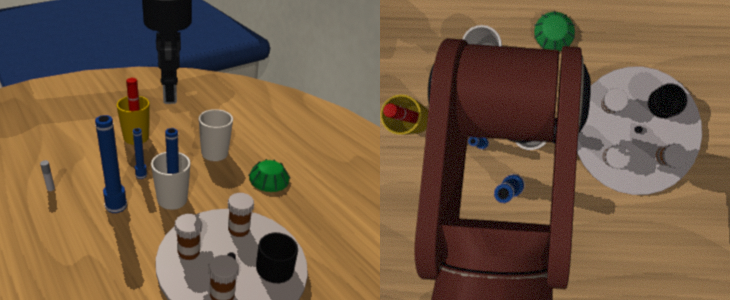

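The gripper (169,90 in the left half) hangs in line with the torch (172,145), and nothing has moved. Descending around the torch.

Call:
send_rows(
  rows=[
    [8.5,[0,0.1,2.5],0],
    [8.5,[0,0,2.5],0],
    [8.5,[0,0,2.5],0],
    [8.5,[0,0,2.5],0],
    [8.5,[0,0,2],0],
    [8.5,[0,0,0],0],
  ],
)

```text
t: 2.58
tool_pos: [0.5571, 0.0551, 0.1192]
tool_rot: [-0.686, -3.062, 0.001]
contact_force: [0.7, 0.4, 1.1]
opening: 0.085
grip_force: 0.0
```

Call:
send_rows(
  rows=[
    [5,[0,0,0],0],
    [4,[0,0,0],0],
    [3,[0,0,0],0],
    [2.6,[0,0,0],0],
    [1.5,[0,0,0],0],
    [1.5,[0,0,0],0],
    [1.5,[0,0,0],0],
    [1.5,[0,0,0],0],
  ],
  newtons=40,
)

```text
t: 3.58
tool_pos: [0.5592, 0.0542, 0.1218]
tool_rot: [0.688, 3.064, 0.0]
contact_force: [0.1, 0.4, 3.9]
opening: 0.0229
grip_force: 39.3
```

Call:
send_rows(
  rows=[
    [1.5,[0,0,-0.5],0],
    [1.5,[0,0,-1],0],
    [1.5,[0,0,-0.5],0],
    [1.5,[0,0,0],0],
  ],
)

```text
t: 4.08
tool_pos: [0.5593, 0.0543, 0.1421]
tool_rot: [0.688, 3.064, 0.0]
contact_force: [0.4, 0.8, -0.2]
opening: 0.0233
grip_force: 39.2
```

```bash
python3 - <<'E'
from h import *
to(.559,.052,.24)
a=grab('side','side2')['frame']
cv2.imwrite('pics/v2.png',cv2.resize(a[60:260,180:400],None,fx=2.5,fy=2.5)[...,::-1])
E
```

```text
t 4.08 tcp [0.5593 0.0543 0.1421] shift cm [-0.09 -0.21 -9.79]
[[-0.904, 0.427, 0.001], [0.427, 0.904, -0.0], [-0.001, 0.001, -1.0]] [-0.04 -0.03  1.85  0.    1.32 -1.16] [ 0.4  0.8 -0.2] 0.023313021934029045 39.218178391456604
```

View pics/v2.png

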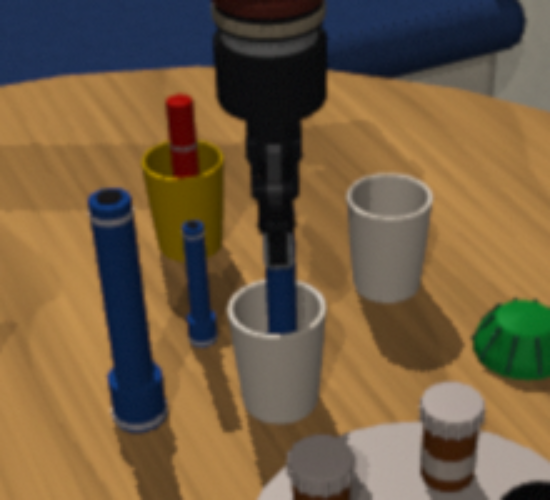

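The torch (crop 280,290) is held between the pads and the cup still stands in place. Lifting the rest of the way.

Call:
send_rows(
  rows=[
    [1.5,[0,0,-1.5],0],
    [1.5,[0,0,-2],0],
    [1.5,[0,0,-2],0],
    [1.5,[0,0,-2],0],
    [1.5,[0,0,-2],0],
    [1.5,[0,0,-1.5],0],
    [1.5,[0,0,0],0],
  ],
)

```text
t: 5.0
tool_pos: [0.5596, 0.0542, 0.2532]
tool_rot: [0.688, 3.062, 0.001]
contact_force: [-0.3, -0.5, -1.4]
opening: 0.0232
grip_force: 39.2
```

```bash
python3 - <<'E'
from h import *
to(.619,-.210,.25)
d=grab('side','side3');a=d['frame']
P=pts(d);h=cv2.cvtColor(a,cv2.COLOR_RGB2HSV)
m=(h[...,0]>100)&(h[...,0]<130)&(h[...,1]>120)&(abs(P[...,0]-.56)<.04)&(abs(P[...,1]-.05)<.04)
q=P[m];print(len(q),q.min(0),q.max(0))
for z in np.arange(.11,.23,.015):
    s=q[abs(q[:,2]-z)<.008]; print(z.round(3),len(s),((s.max(0)+s.min(0))/2).round(4) if len(s) else '')
cv2.imwrite('pics/v3.png',cv2.resize(a[60:260,180:400],None,fx=2.5,fy=2.5)[...,::-1])
E
```

```text
t 5.0 tcp [0.5596 0.0542 0.2532] shift cm [-16.66 -21.35   0.34]
[[-0.904, 0.428, 0.003], [0.428, 0.904, -0.0], [-0.003, 0.001, -1.0]] [-0.04 -0.11  1.74 -0.    1.51 -1.16] [-0.3 -0.5 -1.4] 0.02323246769411931 39.2339426279068
759 [0.52078985 0.01095882 0.14598197] [0.59018116 0.06932268 0.42281564]
0.11 0 
0.125 0 
0.14 9 [0.5539 0.0432 0.1467]
0.155 111 [0.5563 0.0436 0.155 ]
0.17 150 [0.558  0.0482 0.17  ]
0.185 82 [0.5578 0.0468 0.185 ]
0.2 85 [0.557  0.0451 0.2002]
0.215 89 [0.5576 0.046  0.2151]
0.23 84 [0.5561 0.0466 0.2304]
```

View pics/v3.png

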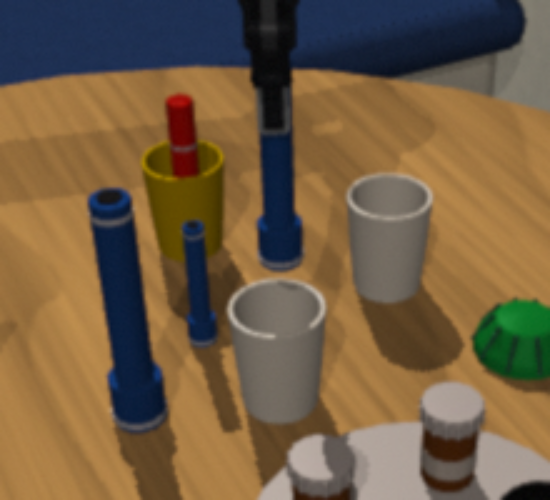

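The torch is out of the cup and vertical, with its foot at crop (280,260), z≈0.14. The white cup is unmoved. Carrying it to the holder.

Call:
send_rows(
  rows=[
    [1.5,[-1.1,-1.4,0],0],
    [1.5,[-2.2,-2.8,0],0],
    [1.5,[-2.5,-3.2,0],0],
    [1.5,[-2.5,-3.2,0],0],
    [1.5,[-2.5,-3.2,0],0],
    [1.5,[-2.5,-3.2,0],0],
    [1.5,[-2.2,-2.8,0],0],
    [1.5,[-1.1,-1.5,0],0],
    [1.5,[0,0,0],0],
    [1.5,[0,0,0],0],
  ],
)

```text
t: 6.3
tool_pos: [0.6176, -0.2084, 0.251]
tool_rot: [-0.687, -3.065, -0.001]
contact_force: [0.3, -0.2, -0.9]
opening: 0.0235
grip_force: 39.3
```

```bash
python3 - <<'E'
from h import *
to(.619,-.210,.25)
d=grab('side','side4');a=d['frame']
P=pts(d);h=cv2.cvtColor(a,cv2.COLOR_RGB2HSV)
k=(h[...,2]<40)&(abs(P[...,0]-.62)<.05)&(abs(P[...,1]+.21)<.05)&(P[...,2]>.03)&(P[...,2]<.09)
q=P[k];print('holder',((q.max(0)+q.min(0))/2).round(4),np.ptp(q,axis=0).round(3))
m=(h[...,0]>100)&(h[...,0]<130)&(h[...,1]>120)&(abs(P[...,0]-.62)<.05)&(abs(P[...,1]+.21)<.05)
q=P[m]
for z in np.arange(.14,.23,.015):
    s=q[abs(q[:,2]-z)<.008]; print(z.round(3),len(s),((s.max(0)+s.min(0))/2).round(4) if len(s) else '')
cv2.imwrite('pics/v4.png',cv2.resize(a[130:370,270:490],None,fx=2.4,fy=2.4)[...,::-1])
E
```

```text
t 6.3 tcp [ 0.6176 -0.2084  0.251 ] shift cm [-0.19 -0.09  0.1 ]
[[-0.904, 0.427, -0.001], [0.427, 0.904, 0.001], [0.001, 0.0, -1.0]] [-0.44  0.1   1.53  0.    1.51 -1.57] [ 0.3 -0.2 -0.9] 0.023519024004800528 39.31619346141815
holder [ 0.6097 -0.2027  0.0562] [0.079 0.082 0.052]
0.14 32 [ 0.612  -0.2148  0.1461]
0.155 152 [ 0.6124 -0.2157  0.155 ]
0.17 223 [ 0.616  -0.2109  0.1701]
0.185 123 [ 0.6144 -0.2132  0.185 ]
0.2 125 [ 0.6133 -0.2127  0.2   ]
0.215 132 [ 0.6132 -0.213   0.2151]
```

View pics/v4.png

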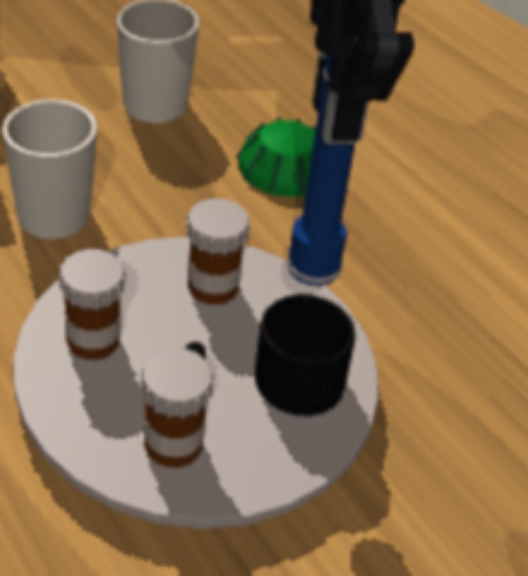

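The torch (foot at crop 315,270) is vertical above the holder (305,310), and its offset is 2 mm. I'll correct that and lower it.

Call:
send_rows(
  rows=[
    [1.5,[-0.2,-0.1,1],0],
    [1.5,[0,0,1.5],0],
    [1.5,[0,0,1.5],0],
    [1.5,[0,0,1],0],
    [1.5,[0,0,1],0],
    [1.5,[0,0,0],0],
  ],
)

```text
t: 7.1
tool_pos: [0.6187, -0.2108, 0.19]
tool_rot: [-0.688, -3.063, -0.001]
contact_force: [-0.5, 0.4, -0.9]
opening: 0.0229
grip_force: 39.3
```

Call:
send_rows(
  rows=[
    [1.5,[0,0,1],0],
    [1.5,[0,0,1],0],
    [1.5,[0,0,1],0],
    [1.5,[0,0,0.5],0],
    [1.5,[0,0,0],0],
  ],
)

```text
t: 7.72
tool_pos: [0.6189, -0.2109, 0.1555]
tool_rot: [-0.688, -3.064, -0.0]
contact_force: [0.4, 0.0, -2.0]
opening: 0.0229
grip_force: 39.3
```

```bash
python3 - <<'E'
from h import *
to(.619,-.210,.146)
E
```

```text
t 7.72 tcp [ 0.6189 -0.2109  0.1555] shift cm [0.03 0.08 0.95]
[[-0.904, 0.428, -0.001], [0.428, 0.904, 0.001], [0.001, 0.0, -1.0]] [-0.44  0.17  1.61  0.    1.36 -1.57] [ 0.4  0.  -2. ] 0.022946148198831454 39.32014882564545
```

Call:
send_rows(
  rows=[
    [1.5,[0,0,0.3],0],
    [1.5,[0,0,0.3],0],
    [1.5,[0,0,0.1],0],
    [1.5,[0,0,0],0],
  ],
)

```text
t: 8.22
tool_pos: [0.6192, -0.211, 0.1493]
tool_rot: [-0.688, -3.065, -0.0]
contact_force: [0.3, -0.2, -1.2]
opening: 0.0229
grip_force: 39.3
```

Call:
send_rows(
  rows=[
    [1.5,[0,0,0.1],0],
    [1.5,[0,0,0.1],0],
    [1.5,[0,0,0],0],
  ],
)

```text
t: 8.6
tool_pos: [0.6192, -0.211, 0.1472]
tool_rot: [-0.688, -3.065, -0.0]
contact_force: [0.0, 0.0, -1.3]
opening: 0.0229
grip_force: 39.3
```

Call:
send_rows(
  rows=[
    [1.5,[0,0,0.1],0],
    [1.5,[0,0,0],0],
  ],
)

```text
t: 8.85
tool_pos: [0.6191, -0.211, 0.1462]
tool_rot: [-0.688, -3.065, -0.0]
contact_force: [0.7, -0.6, -0.8]
opening: 0.0228
grip_force: 39.3
```

Call:
send_rows(
  rows=[
    [1.5,[0,0,0.1],0],
    [1.5,[0,0,0],0],
  ],
)

```text
t: 9.1
tool_pos: [0.6194, -0.2111, 0.1459]
tool_rot: [0.688, 3.065, -0.0]
contact_force: [0.3, 0.3, 0.9]
opening: 0.0231
grip_force: 39.7
```

Call:
send_rows(
  rows=[
    [1.5,[0,0,0.1],0],
    [1.5,[0,0,0],0],
  ],
)

```text
t: 9.35
tool_pos: [0.6197, -0.2113, 0.1459]
tool_rot: [0.688, 3.064, -0.001]
contact_force: [-1.7, 1.2, 5.0]
opening: 0.0229
grip_force: 39.8
```

The foot is on the holder floor: z stopped at 0.1459 (0.146 expected) and the force rose to 5 N. I'll ease the preload and release slowly.

Call:
send_rows(
  rows=[
    [1.5,[0,0,-0.1],0],
    [2.4,[0,0,0],0],
    [2.7,[0,0,0],0],
    [3,[0,0,0],0],
    [3.5,[0,0,0],0],
    [4.5,[0,0,0],0],
    [6,[0,0,0],0],
    [7,[0,0,0],0],
    [7,[0,0,0],0],
  ],
)

```text
t: 10.48
tool_pos: [0.6192, -0.2111, 0.1454]
tool_rot: [0.688, 3.065, 0.0]
contact_force: [-0.0, -0.1, -0.8]
opening: 0.0703
grip_force: 0.0
```

Call:
send_rows(
  rows=[
    [7,[0,0,-1],0],
    [7,[0,0,-2],0],
    [7,[0,0,-2.5],0],
    [7,[0,0,-2.5],0],
    [7,[0,0,-2.5],0],
    [7,[0,0,-2],0],
    [7,[0,0,0],0],
    [7,[0,0,0],0],
  ],
)

```text
t: 11.48
tool_pos: [0.6189, -0.2109, 0.2695]
tool_rot: [-0.688, -3.064, -0.0]
contact_force: [-0.3, -0.8, -0.5]
opening: 0.0701
grip_force: 0.0
```

```bash
python3 - <<'E'
from h import *
to(.619,-.210,.25)
d=grab('side','side5');a=d['frame']
P=pts(d);h=cv2.cvtColor(a,cv2.COLOR_RGB2HSV)
m=(h[...,0]>100)&(h[...,0]<130)&(h[...,1]>120)&(abs(P[...,0]-.62)<.05)&(abs(P[...,1]+.21)<.05)&(P[...,2]<.21)
q=P[m];print('top',q[:,2].max())
for z in np.arange(.095,.19,.02):
    s=q[abs(q[:,2]-z)<.008]; print(z.round(3),len(s),((s.max(0)+s.min(0))/2).round(4) if len(s) else '')
cv2.imwrite('pics/v5.png',a[50:370,180:490][...,::-1].repeat(1,0))
E
```

```text
t 11.47 tcp [ 0.6189 -0.2109  0.2695] shift cm [0.02 0.08 1.95]
[[-0.904, 0.428, -0.001], [0.428, 0.904, 0.001], [0.001, -0.0, -1.0]] [-0.44  0.1   1.5  -0.    1.54 -1.57] [-0.3 -0.8 -0.5] 0.07007196668505801 0.0
top 0.19216677116148728
0.095 109 [ 0.6184 -0.2145  0.0948]
0.115 102 [ 0.6163 -0.2152  0.1151]
0.135 100 [ 0.6156 -0.217   0.1351]
0.155 110 [ 0.6155 -0.217   0.155 ]
0.175 77 [ 0.6152 -0.217   0.1725]
```

View pics/v5.png

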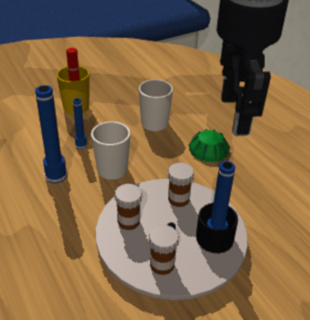

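The torch stands upright in the holder at (220,200) with its top at z≈0.19, as expected. The white cup (111,150), the red case (73,70) and the bottles are undisturbed, and the gripper is well clear.

```bash
python3 -c "
from station import ctrl
print(ctrl.finish_job())"
```

```text
the job is handed in; nothing more can be done
None
```

The middle-sized blue torch now stands upright on the floor of the black holder; the white cup and the red toothbrush case were left where they stood, and the job was handed in at about 11.5 s of robot time.

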